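Pass the stamp rack through the drop-gate chute

TASK

On the border-control desk, press the yellow bar down with one fingertip so that the red gate stays sunk below the chute floor, and meanwhile push the blue stamp rack along the chute with the other finger, over the gate, until it is fully home against the black end stop; then take the hand away so that the gate springs shut behind the rack. The gate must not knock or rub against the rack, the rack only slides and is never lifted or tipped, and everything else on the desk stays where it stands.

Things in the scene. Friction and masses are not known exactly. Their poses are not given: they have to be found in the camera images.
- chute: Fixed straight chute on the desk, open at the top. Origin: on the desk under the middle of the channel. +x = the way the rack travels, +y = to the side of the yellow bar, z up. Channel floor 45 mm above the desk, from x -220 to +171 mm; 68 mm wide inside (y -34 to +34), grey walls 5 mm thick, 18 mm above the floor.
- gate (a joint): Gate hinge, rad: 0 = shut (sprung up), 0.136 = fully open, the end of travel; below about 0.105 the blade is in the way. Gate = one rigid part: yellow bar beside the chute and red blade across the channel. A spring shuts it: pressing takes 0.3 to 0.5 N m about the hinge (3 to 5 N at 100 mm from it, 1.5 to 2 N at 250 mm).
- bar_mid (a point): On the yellow bar's top face, on its centre line, 150 mm from the hinge; moves with the gate. Bar: 300 x 22 x 8 mm, chute y +47 to +69 mm, from the hinge (level axis across the chute at chute x -210 mm, 49 mm above the desk) to x +90 mm. Shut, it slopes up by 0.136 rad towards +x; fully pressed, it is level, its top 53 mm above the desk (8 mm above the channel floor).
- rack: Loose blue rack, three black-knobbed stamps fixed in it, 0.2 to 0.4 kg, standing in the channel before the gate. 90 mm long (its x, along the chute), 62 mm wide; end walls 35 mm high, knobs up to 58 mm high, within 31 mm of the middle. Origin: centre of its underside. Home, its origin is at chute x +120 mm, its rear end 35 mm past the blade.
- gate_line (a point): On the chute: middle of the channel at floor height, chute x +40 mm, where the red blade (6 mm thick) crosses in a slot 14 mm wide (x +33 to +47 mm; past it floor and wall have a smooth lead-in). Shut, the blade stands 26 mm above the floor; fully open, its top is 8 mm below it.
- stop_face (a point): On the chute: middle of the channel at floor height, chute x +165 mm, on the inner face of the black end stop, which is 24 mm high above the floor.
- date_stamp: Bystander: steel date stamp with black knob, 44 x 40 x 90 mm, standing on the desk beside the chute. Origin: centre of its underside.
- ink_tin: Bystander: flat ink pad tin, 70 x 110 x 18 mm. Origin: centre of its underside.
- passports: Bystander: stack of three passports, 88 x 125 x 17 mm. Origin: centre of its underside.
- pen: Bystander: blue pen lying on the desk, 132 mm long, 12 mm high. Origin: centre of its underside.
- mug: Bystander: blue mug, 80 mm across, 95 mm high. Origin: centre of its underside.
- pen_cup: Bystander: black pen cup, 72 mm across, 145 mm high with the pens. Origin: centre of its underside.
- stapler: Bystander: stapler, 36 x 130 x 44 mm. Origin: centre of its underside.
Not all that is in view belongs to the job. There is more than one size of the rack; the one meant has the size given above.

How it is judged (in metres and radians):
On the way, in this order (a step that is already met when the one before it is completed fails the run):
1. a finger holds the gate open, the rack still before the gate (value of joint gate above 0.105 rad and contact force between the fingers and gate above 0.3 N and x of rack in the frame of chute below -0.005 m), for 0.1 s.
2. the rack is over the gate while a finger holds the bar down (value of joint gate above 0.105 rad and contact force between the fingers and gate above 0.3 N and x of rack in the frame of chute between 0.01 and 0.08 m), for 0.05 s.
At the end, for the whole second after the job is handed in: The rack stands flat in the chute within 8 mm of the end stop, at rest, and the gate has sprung shut behind it (joint below 0.02 rad) (x of rack in the frame of chute between 0.112 and 0.125 m and y of rack in the frame of chute between -0.008 and 0.008 m and z of rack in the frame of chute between 0.04 and 0.05 m and angle between rack's own z axis and vertical below 0.08 rad and value of joint gate below 0.02 rad and linear speed of rack below 0.01 m/s); the robot touches nothing.
It fails at once if the gate presses on the rack (over 1 N) (contact force between gate and rack above 1 N).
It fails at once if the rack is lifted (12 mm) or tipped (z of rack in the frame of chute above 0.057 m or angle between rack's own z axis and vertical above 0.25 rad).
It fails at once if a bystander is moved by 25 mm or more (distance of any of date_stamp, ink_tin, passports, pen, mug, pen_cup, stapler from where it was at the start of the episode above 0.025 m).
It fails at once if a bystander is tipped (angle between any of date_stamp, ink_tin, passports, pen, mug, pen_cup, stapler's own z axis and vertical above 0.35 rad).
It also fails if it takes over 42 s, if anything falls off the work surface, if the arm or the gripper's body presses on something with over 40 N, if the wrist force passes 120 N, or if a joint passes its speed limit or range.

ROBOT

A 7-joint arm with a two-finger parallel gripper is mounted at the origin on the work surface. World frame = base frame: x ahead of the robot, y to its left, z up, the work surface at z = 0. Lengths are in mm, angles in degrees, forces in N, time in s.
With the tool pointing down it reaches from about 425 to 800 mm from the base axis. Payload 8.3 kg.
Tool frame: the origin (TCP) lies on the centre line of the jaws, within the pads' length; the fingertips stand 22 mm ahead of it and the grasp point (between the pads) lies 3 mm ahead of it (ctrl.finger_overhang is the z of the fingertips in the tool frame, in mm); z points along the fingers, y is the line along which they close (so a half turn about z gives the same grasp; the last joint's range is limited). The gripper opens to 85 mm and grips with 20 to 120 N. Pads are 22 mm wide; open, the fingers measure 114 mm over their backs; the gripper's body (76 mm by 85 mm) begins 54 mm behind the grasp point. The pads swing forward as they close: fully open they stand 13 mm farther back than shut.
Start: joints at [72.943, 21.967, 0.94, 78.501, -0.361, 79.538, -2.664], TCP at [145.444, -607.825, 253.279] pointing down, gripper open.
Joint ranges: [-169.22, 169.22], [-14.56, 117.87], [-87.37, 89.26], [10.42, 133.3], [-82.24, 262.24], [0.94, 117.77], [-172.7, 172.7]. Speed limits (degrees/s): [136.94, 136.94, 172.46, 172.46, 180, 180, 180].

INTERFACE

Orientations are given as [roll, pitch, yaw] about the fixed x, y, z axes, in that order (R = Rz(yaw) Ry(pitch) Rx(roll)).
In Python, from cell import monitor, cams, ctrl, finder gives the robot as it stands.
- The arm moves only by the shell command python3 -m jog 'ROWS' [OPENING] [FORCE]. ROWS is text: rows parted by semicolons, each of 4 numbers parted by spaces: the shift along the tool's x, y, z in units of 0.5 m (1.0 is 0.5 m), then the turn about the tool's z in units of pi rad (1.0 is pi rad). A call has 1 to 20 rows; each row is the pose to reach, as a shift and turn from the pose commanded when the call began, along the tool's axes at that moment, turning the shorter way round; what a row does not reach only later rows make up. A row lasts 1/8 s, in which the tool goes at most 62.5 mm and 10.7 degrees, less where a joint would pass 70% of its speed; a pose out of reach is approached as far as the arm can. A call with a number of a shift or a turn outside -1 to 1 is refused whole. A call with a gripper value outside its range is refused whole. OPENING is the closure in counts, from 0 (fully open) to 255 (shut), set as the call begins (- or left out, the last holds). The fingers move at their own pace and stop on an object; FORCE is the grip in N (left out, the last holds). Time passes only in rows, so rows that repeat a pose let the fingers close. It gives the time, the measured TCP pose, the force, the opening and the grip force at its end, in the units of the state.
- monitor.read_state(): the state, without advancing time (a new reading comes with each control period).
- cams.snapshot(name): name is "scene" or "top"; returns (picture, depth): 400x640x3 uint8, red, green, blue; 400x640 float32, mm along the optical axis (not along the pixel's ray), 0 where there is no reading.
- cams.camera_info(name): a dict with "fx", "fy", "cx", "cy" (pixels), "rvec" (rotation vector, rad) and "tvec" (3), from world to camera coordinates, as OpenCV has them. Camera axes: x right, y down, z forward; pixel columns grow to the right and rows downward; lengths in mm; the calibration is good to about 2 mm. A picture is of the moment at which its call begins. camera_info takes no time and is no camera call.
- ctrl.finish_job(): hands the job in; it is judged then, once.
Trained networks look in the newest picture that a camera, given by its name, has taken for a name from the list of things; names that differ only in an ending like _2 or _b are one class to them, and where a whole thing is asked for, a point or a joint stands for the part that bears it (a point fixed in the world has none). Each returns a list of dicts, best first, with "conf" (0 to 1); they miss things now and then, are a little off and sometimes report something else, mostly with a low value. They report only what shows in the picture. A call takes as long as a camera call. They do not tell look-alikes from the thing itself.
- finder.search_frame(camera, label): "point" ([row, column] in pixels, amid what is visible of it).
- finder.silhouettes(camera, label): "pixels" (400x640 bool, what is visible of it) and "point" ([row, column] in pixels, amid what is visible of it).
The state is a dict: "t": time; "q": joint angles; "dq": joint speeds; "joint_torque": joint torques, N m; "position": TCP position; "tcp_rot": TCP orientation; "wrist_force": force on the tool from outside, world axes, zero at the start; "torque": the same for the moment, N m; "grip_width": opening from 0.0 (shut) to 1.0 (fully open); "grasp_force": force on a finger pad.
Only numpy, scipy, OpenCV 4.12 (cv2) and the standard library are available. Lean on these libraries where they do the work, as an engineer would, in place of code of your own. Each camera call takes 0.05 s, during which the arm holds its last target. There are 200 camera calls.

## Working session

There is one attempt and no reset: what is moved stays moved. The work goes in short steps, Python scripts to look and compute and a shell command to move; the robot and the scene stay as the last step left them, time stands still between calls to the robot, and variables do not carry over. Pictures are saved under pics/ and viewed, at most 10 in all, crops included, and the job is handed in when it is done.

```bash
ls; mkdir -p pics
cat > h.py <<'E'
import numpy as np, cv2
from cell import monitor, cams, ctrl, finder
def cam(n):
    i=cams.camera_info(n); R=cv2.Rodrigues(np.array(i['rvec'],float))[0]; return i,R,np.array(i['tvec'],float).ravel()
def cloud(n,d):
    i,R,t=cam(n); v,u=np.mgrid[0:400,0:640]
    P=np.stack([(u-i['cx'])/i['fx']*d,(v-i['cy'])/i['fy']*d,d],-1)
    W=(P-t)@R; W[d<=0]=np.nan; return W
def save(n,f,img): cv2.imwrite(f,img[...,::-1])
E
python3 - <<'E'
from h import *
for n in ['scene','top']:
    p,d=cams.snapshot(n); save(n,f'pics/{n}0.png',p); np.savez(f'{n}0.npz',p=p,d=d)
    W=cloud(n,d)
    for l in ['chute','gate','rack','date_stamp','ink_tin','passports','pen','mug','pen_cup','stapler']:
        for r in finder.silhouettes(n,l)[:3]:
            m=r['pixels']; w=W[m]; w=w[~np.isnan(w[:,0])]
            print(n,l,round(r['conf'],2),np.round(r['point']),m.sum(),np.round(np.median(w,0)) if len(w) else '', np.round(np.percentile(w,[2,98],axis=0)).tolist() if len(w) else '')
s=monitor.read_state(); print(s); print(ctrl.finger_overhang)
E
```

```text
pics
scene chute 0.92 [205. 316.] 6365 [553.  -8.  45.] [[478.0, -217.0, -0.0], [597.0, 162.0, 87.0]]
scene gate 0.69 [179. 309.] 1033 [498. -37.  71.] [[483.0, -201.0, 49.0], [573.0, 79.0, 92.0]]
scene rack 0.89 [165. 316.] 423 [411. -33.  16.] [[371.0, -70.0, 1.0], [440.0, -1.0, 42.0]]
scene rack 0.79 [248. 232.] 563 [ 677. -206.   14.] [[638.0, -239.0, -2.0], [709.0, -178.0, 43.0]]
scene rack 0.64 [200. 289.] 868 [558. -77.  68.] [[523.0, -121.0, 55.0], [582.0, -33.0, 102.0]]
scene date_stamp 0.78 [240. 272.] 444 [654. -99.  51.] [[628.0, -122.0, -0.0], [664.0, -83.0, 90.0]]
scene date_stamp 0.29 [172. 437.] 151 [380. 297.   7.] [[319.0, 266.0, -3.0], [423.0, 319.0, 13.0]]
scene ink_tin 0.87 [257. 346.] 1319 [674.  75.  17.] [[635.0, 21.0, -0.0], [710.0, 127.0, 21.0]]
scene passports 0.9 [177. 181.] 1465 [ 499. -387.   15.] [[450.0, -449.0, 7.0], [542.0, -326.0, 19.0]]
scene pen 0.6 [174. 438.] 104 [393. 300.   7.] [[321.0, 266.0, -2.0], [426.0, 322.0, 13.0]]
scene mug 0.95 [243. 150.] 1598 [ 704. -393.   58.] [[668.0, -429.0, 2.0], [744.0, -328.0, 95.0]]
scene mug 0.34 [206. 318.
[... 1693 characters left out ...]
t': 1.1, 'q': array([72.94220871, 21.96832195,  0.93909644, 78.5012232 , -0.36031334,
       79.53824276, -2.66297667]), 'dq': array([-0.03334074,  0.0946156 , -0.08377033,  0.02492867,  0.06308499,
        0.02186157, -0.02711608]), 'joint_torque': array([-4.18772488e-04, -6.27350235e+01,  8.42179768e-01, -3.72088122e+01,
        1.64259860e-02,  2.79674052e-03, -1.76367678e-05]), 'position': array([ 145.45554142, -607.8182727 ,  253.26490604]), 'tcp_rot': array([-1.79994946e+02, -2.78938087e-03,  1.34584376e+01]), 'wrist_force': array([-0.61793982, -0.76066179,  0.32983977]), 'torque': array([-0.00502097,  0.03738919,  0.05630425]), 'grasp_force': 0.0, 'grip_width': 1.000807778664105}
22.0
```

Run:
```python
from h import *
from scipy.optimize import least_squares
ims=[]
for n in ['scene','top']:
    z=np.load(f'{n}0.npz'); p,d=z['p'],z['d']; W=cloud(n,d)
    hsv=cv2.cvtColor(p,cv2.COLOR_RGB2HSV); x,y,zz=W[...,0],W[...,1],W[...,2]
    box=(x>440)&(x<620)&(y>-260)&(y<220)
    yel=box&(hsv[...,0]>18)&(hsv[...,0]<36)&(hsv[...,1]>120)&(hsv[...,2]>80)&(zz>45)
    w=W[yel]; A=np.c_[np.ones(len(w)),w[:,1]]
    c=np.linalg.lstsq(A,w[:,0],rcond=None)[0]; cz=np.linalg.lstsq(A,w[:,2],rcond=None)[0]
    print(n,'yellow n',len(w),'x=',c,'z=',cz,'y range',np.percentile(w[:,1],[0.5,99.5]),np.ptp(w[:,0]))
    # rim tops z~63
    rim=box&(abs(zz-63)<3)&(hsv[...,1]<70)&~yel
    w=W[rim]
    for lo,hi in[(500,530),(570,610)]:
        s=w[(w[:,0]>lo)&(w[:,0]<hi)]
        if len(s)>20:
            c=np.polyfit(s[:,1],s[:,0],1); print(' rim',lo,len(s),c,np.percentile(s[:,1],[1,99]))
    fl=box&(abs(zz-45)<4)&(x>510)&(x<590); w=W[fl]; print(' floor',len(w),np.percentile(w,[1,50,99],axis=0).round(1).tolist())
    blk=box&(zz>48)&(hsv[...,2]<70)&(y>100); w=W[blk]; print(' stop',len(w),np.percentile(w,[2,50,98],axis=0).round(1).tolist())
    blue=box&(hsv[...,0]>95)&(hsv[...,0]<130)&(hsv[...,1]>100)&(zz>50); w=W[blue]; print(' blue',len(w),np.percentile(w,[2,50,98],axis=0).round(1).tolist())
    red=box&((hsv[...,0]<8)|(hsv[...,0]>172))&(hsv[...,1]>120)&(zz>45); w=W[red]; print(' red',len(w),np.percentile(w,[2,50,98],axis=0).round(1).tolist())
    ims.append(cv2.resize(p[90:310,120:520],(800,440))[:300 if 0 else 440])
save('','pics/s.png',ims[0]); save('','pics/t.png',ims[1])
```

```text
scene yellow n 886 x= [4.97313649e+02 3.51255699e-02] z= [80.96546258  0.138095  ] y range [-210.5773544    83.47628023] 36.431093926803555
 rim 500 270 [3.20252317e-02 5.18359611e+02] [-215.782385    162.98692351]
 rim 570 351 [2.99148168e-02 5.90206172e+02] [-218.70201605  164.33656007]
 floor 2332 [[514.1, -219.8, 41.2], [549.1, 10.9, 44.2], [588.8, 160.1, 48.5]]
 stop 166 [[522.5, 102.2, 49.1], [562.0, 147.7, 56.9], [598.6, 165.5, 70.0]]
 blue 442 [[520.5, -122.4, 57.0], [560.3, -78.4, 61.2], [581.8, -32.9, 98.6]]
 red 118 [[500.0, 33.1, 51.1], [546.6, 38.0, 69.3], [586.5, 43.3, 74.6]]
top yellow n 1184 x= [4.95541123e+02 3.26423950e-02] z= [81.09216507  0.13777027] y range [-209.13165913   86.50943482] 28.77495558554392
 rim 500 280 [3.32880291e-02 5.17030848e+02] [-216.00492011  167.23032843]
 rim 570 319 [2.99151491e-02 5.89652477e+02] [-217.76413583  166.53556949]
 floor 3019 [[516.3, -218.2, 41.1], [553.4, 5.7, 44.5], [588.2, 162.4, 48.6]]
 stop 82 [[528.2, 162.7, 49.4], [561.3, 164.4, 65.6], [592.4, 168.7, 72.1]]
 blue 620 [[520.0, -119.5, 55.9], [548.9, -77.5, 60.9], [580.6, -32.6, 90.1]]
 red 97 [[512.9, 35.2, 64.5], [550.6, 38.4, 70.5], [586.3, 41.4, 74.7]]
```

View pics/s.png

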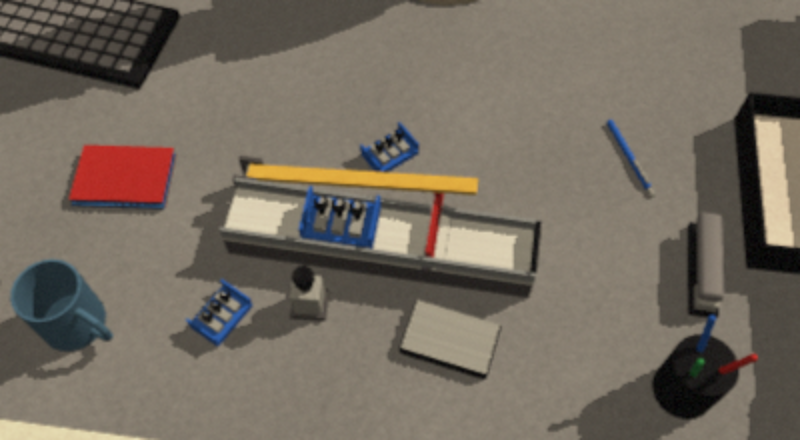

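View pics/t.png

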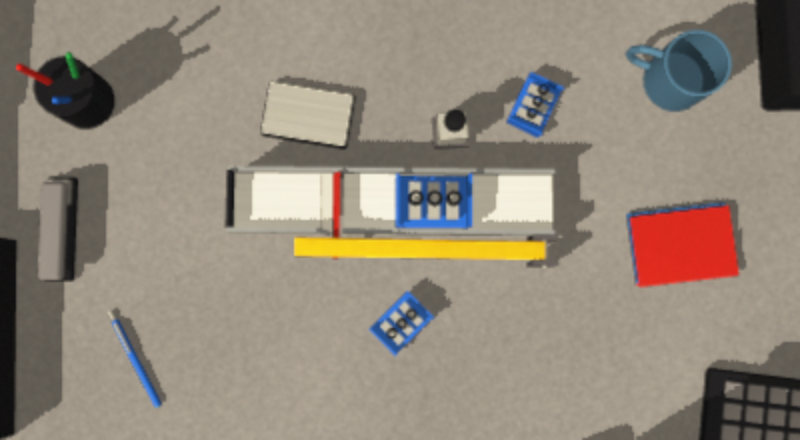

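The images show the chute running along world +y, with the bar on its near side. The mid-size rack in the channel, at chute x ≈ -75 and 90 mm long, is the one meant. The other two racks are smaller decoys on the desk. I'll move above the spot behind the rack and set the finger gap to about 50 mm.

```bash
R="0.948 -0.723 0.1 -0.415"; python3 -m jog '0.948 -0.723 0.1 -0.415;0.948 -0.723 0.1 -0.415;0.948 -0.723 0.1 -0.415;0.948 -0.723 0.1 -0.415;0.948 -0.723 0.1 -0.415;0.948 -0.723 0.1 -0.415;0.948 -0.723 0.1 -0.415;0.948 -0.723 0.1 -0.415;0.948 -0.723 0.1 -0.415;0.948 -0.723 0.1 -0.415;0.948 -0.723 0.1 -0.415;0.948 -0.723 0.1 -0.415;0.948 -0.723 0.1 -0.415;0.948 -0.723 0.1 -0.415;0.948 -0.723 0.1 -0.415;0.948 -0.723 0.1 -0.415' 105 30
cat > st.py <<'E'
from h import *
def st():
    s=monitor.read_state(); O=np.array([554.1,-1.8]); th=np.arctan(0.0317); ex=np.array([np.sin(th),np.cos(th)]); ey=np.array([-ex[1],ex[0]])
    p=s['position']; d=p[:2]-O
    print('t',round(s['t'],2),'chute x,y,z',np.round([d@ex,d@ey,p[2]],1),'rpy',np.round(s['tcp_rot'],2),'F',np.round(s['wrist_force'],1),'gw',round(s['grip_width'],3))
if __name__=='__main__': st()
E
python3 st.py
```

```text
t: 3.1
position: [522.2, -146.2, 203.4]
tcp_rot: [180.0, 0.0, 88.1]
wrist_force: [-0.3, 0.2, 0.1]
grip_width: 0.586
grasp_force: 0.0
t 3.1 chute x,y,z [-145.3   27.3  203.4] rpy [179.99   0.    88.13] F [-0.3  0.2  0.1] gw 0.586
```

```bash
python3 -m jog '0 0 0.08 0;0 0 0.16 0;0 0 0.2 0;0 0 0.2 0;0 0 0.2 0' >/dev/null
python3 - <<'E'
from st import *
st()
a,d=cams.snapshot('scene'); b,e=cams.snapshot('top')
save('','pics/c1.png',np.vstack([cv2.resize(a[120:260,180:380],(800,560))[120:420],cv2.resize(b[120:260,260:460],(800,560))[130:430]]))
for n,D in(('scene',d),('top',e)):
    W=cloud(n,D); x,y,z=W[...,0],W[...,1],W[...,2]
    m=(y>-175)&(y<-125)&(x>440)&(x<620)&(z>66)&(z<100)
    w=W[m]; print(n,len(w)); 
    h=np.histogram(w[:,0],bins=np.arange(460,600,5)); print([(int(k),int(c)) for k,c in zip(h[1],h[0]) if c])
    for lo,hi in ((470,515),(515,600)):
        s=w[(w[:,0]>lo)&(w[:,0]<hi)]
        if len(s): print(np.percentile(s,[2,98],axis=0).round(1).tolist())
E
```

```text
t 3.73 chute x,y,z [-145.1   26.5  104.4] rpy [1.7991e+02 1.0000e-02 8.8160e+01] F [-0.5  0.3 -0.5] gw 0.586
scene 34
[(490, 3), (495, 13), (500, 3), (545, 1), (550, 3), (555, 4), (560, 7)]
[[493.4, -144.2, 72.1], [500.4, -133.3, 98.7]]
[[549.5, -152.3, 86.6], [562.6, -135.9, 99.0]]
top 4
[(480, 1), (485, 1), (490, 2)]
[[481.1, -128.4, 66.3], [494.5, -125.7, 67.4]]
```

View pics/c1.png

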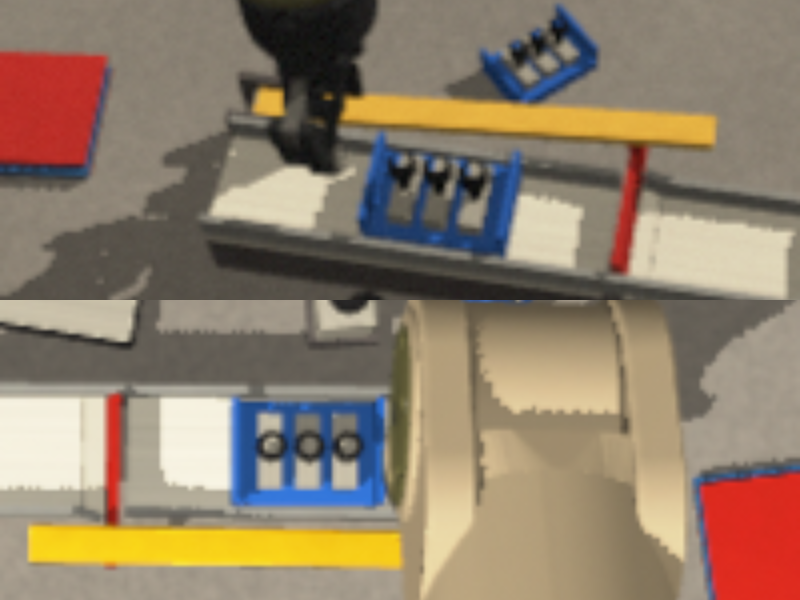

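The two fingers straddle the near wall as planned: one over the bar, and one in the channel behind the rack at about (320,160) in the upper half. Next I press down and watch the force.

```bash
python3 -m jog '0 0 0.03 0;0 0 0.046 0;0 0 0.046 0;0 0 0.046 0' >/dev/null; python3 st.py;  python3 -m jog '0 0 0.005 0;0 0 0.01 0;0 0 0.01 0' >/dev/null; python3 st.py;python3 -m jog '0 0 0.005 0;0 0 0.008 0;0 0 0.008 0' >/dev/null; python3 st.py
```

```text
t 4.33 chute x,y,z [-145.1   27.4   80.5] rpy [-179.97   -0.     88.16] F [-2.4 -0.2  3.6] gw 0.59
t 4.7 chute x,y,z [-144.6   27.3   75.5] rpy [-1.7999e+02 -3.0000e-02  8.8170e+01] F [-2.2  2.4  4.9] gw 0.586
t 5.08 chute x,y,z [-144.4   27.1   72. ] rpy [ 1.7999e+02 -3.0000e-02  8.8180e+01] F [-2.7  3.5  8. ] gw 0.593
```

```bash
cat > g.py <<'E'
from st import *
def g():
    for n in ['scene','top']:
        p,d=cams.snapshot(n); W=cloud(n,d); hsv=cv2.cvtColor(p,cv2.COLOR_RGB2HSV); x,y,z=W[...,0],W[...,1],W[...,2]
        m=(x>470)&(x<515)&(y>-215)&(y<100)&(hsv[...,0]>18)&(hsv[...,0]<36)&(hsv[...,1]>120)&(hsv[...,2]>80)&(z>45)&(z<100)
        w=W[m]; k=np.polyfit(w[:,1],w[:,2],1); print(n,'gate',round(.136-k[0],4),'z end',round(np.polyval(k,88),1),len(w))
        b=(x>512)&(x<595)&(y>-140)&(y<180)&(hsv[...,0]>95)&(hsv[...,0]<130)&(hsv[...,1]>100)&(z>50)&(z<90)
        w=W[b]; print('  rack y',np.percentile(w[:,1],[1,99]).round(1),'x',np.percentile(w[:,0],[1,99]).round(1))
    st(); return p
if __name__=='__main__': g()
E
python3 g.py
```

```text
scene gate 0.1374 z end 51.9 689
  rack y [-122.8  -32.4] x [517.8 582.2]
top gate 0.1336 z end 52.5 845
  rack y [-117.8  -32.1] x [519.7 581.2]
t 5.17 chute x,y,z [-144.4   27.1   72. ] rpy [ 1.7999e+02 -3.0000e-02  8.8180e+01] F [-2.9  3.3  7.7] gw 0.589
```

```bash
python3 -m jog '0.01 0 0 0;0.02 0 0 0;0.03 0 0 0;0.04 0 0 0;0.05 0 0 0;0.06 0 0 0;0.07 0 0 0;0.08 0 0 0;0.09 0 0 0;0.1 0 0 0;0.1 0 0 0' >/dev/null; python3 g.py
```

```text
scene gate 0.1367 z end 52.0 704
  rack y [-86.5   2.8] x [518.7 582.5]
top gate 0.1308 z end 52.7 600
  rack y [-53.7   3.2] x [521.  579.9]
t 6.65 chute x,y,z [-96.   26.3  72. ] rpy [1.7989e+02 5.0000e-02 8.8110e+01] F [ 0.4 -4.5  5.9] gw 0.589
```

```bash
python3 -m jog '0.01 0 0 0;0.02 0 0 0;0.03 0 0 0;0.04 0 0 0;0.05 0 0 0;0.06 0 0 0;0.07 0 0 0;0.08 0 0 0;0.09 0 0 0;0.1 0 0 0;0.11 0 0 0;0.12 0 0 0;0.13 0 0 0;0.14 0 0 0;0.15 0 0 0;0.16 0 0 0;0.17 0 0 0;0.18 0 0 0;0.19 0 0 0;0.2 0 0 0' >/dev/null; python3 g.py
```

```text
scene gate 0.1374 z end 51.7 717
  rack y [ 13.  100.1] x [523.1 585.4]
top gate 0.136 z end 52.0 541
  rack y [ 85.6 103.9] x [523.6 583.4]
t 9.25 chute x,y,z [ 4.3 26.6 71.7] rpy [1.7994e+02 4.0000e-02 8.8130e+01] F [ 0.7 -2.4  5.7] gw 0.589
```

```bash
python3 -m jog '0.01 0 0 0;0.02 0 0 0;0.03 0 0 0;0.04 0 0 0;0.05 0 0 0;0.06 0 0 0;0.07 0 0 0;0.08 0 0 0;0.09 0 0 0;0.1 0 0 0;0.106 0 0 0;0.112 0 0 0;0.112 0 0 0' >/dev/null; python3 st.py; python3 -m jog '0.004 0 0 0;0.006 0 0 0;0.006 0 0 0' >/dev/null; python3 st.py;python3 -m jog '0.004 0 0 0;0.004 0 0 0;0.004 0 0 0' >/dev/null; python3 g.py
```

```text
t 10.88 chute x,y,z [60.  26.7 71.6] rpy [1.7997e+02 5.0000e-02 8.8110e+01] F [-0.1 -3.6  6.4] gw 0.587
t 11.25 chute x,y,z [62.1 26.7 71.6] rpy [1.7998e+02 1.0000e-01 8.8060e+01] F [-1.6 -5.8  6.1] gw 0.588
scene gate 0.1373 z end 51.6 722
  rack y [ 72.6 161.6] x [524.4 587.7]
top gate 0.1378 z end 51.6 785Traceback (most recent call last):
  File "g.py", line 10, in <module>
    if __name__=='__main__': g()
                             ~^^
  File "g.py", line 8, in g
    w=W[b]; print('  rack y',np.percentile(w[:,1],[1,99]).round(1),'x',np.percentile(w[:,0],[1,99]).round(1))
                             ~~~~~~~~~~~~~^^^^^^^^^^^^^^^
    return _quantile_unchecked(
        a, q, axis, out, overwrite_input, method, keepdims, weights)
    return _ureduce(a,
                    func=_quantile_ureduce_func,
    ...<5 lines>...
                    overwrite_input=overwrite_input,
                    method=method)
    r = func(a, **kwargs)
    result = _quantile(arr,
                       quantiles=q,
    ...<2 lines>...
                       out=out,
                       weights=wgt)
    slices_having_nans = np.isnan(arr[-1, ...])
                                  ~~~^^^^^^^^^
IndexError: index -1 is out of bounds for axis 0 with size 0
```

```bash
python3 st.py; python3 -m jog '0.004 0 0 0;0.008 0 0 0;0.008 0 0 0' >/dev/null; python3 st.py
```

```text
t 11.72 chute x,y,z [62.3 26.7 71.6] rpy [-179.99    0.21   87.95] F [ -2.1 -10.5   8.1] gw 0.589
t 12.1 chute x,y,z [62.6 26.7 71.6] rpy [-179.94    0.46   87.73] F [ -5.  -21.6  14.6] gw 0.585
```

The rack is against the stop: the force climbs and nothing moves. I'll back off slightly, keep pressing, then lift.

```bash
python3 -m jog '-0.008 0 0 0;-0.016 0 0 0;-0.016 0 0 0' >/dev/null; python3 st.py; python3 -c "
from h import *
a,d=cams.snapshot('scene'); save('','pics/c2.png',cv2.resize(a[150:260,230:410],(800,490)))"
```

```text
t 12.47 chute x,y,z [61.8 26.8 71.6] rpy [179.97  -0.    88.15] F [ 0.8 -1.9  5.2] gw 0.586
```

View pics/c2.png

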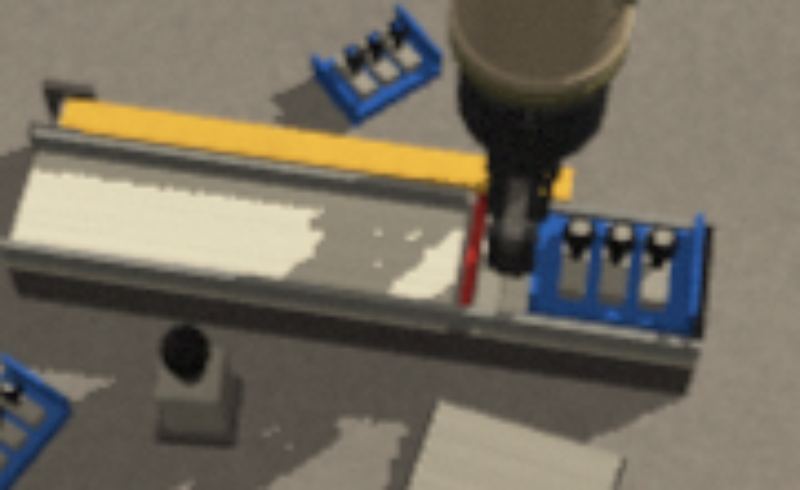

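The rack sits against the black stop at about (710,280), and the finger stands between it and the sunk red blade at about (475,250). I back off 2 mm more and lift.

```bash
python3 -m jog '-0.006 0 0 0;-0.006 0 0 0;-0.006 0 -0.01 0;-0.006 0 -0.02 0;-0.006 0 -0.03 0;-0.006 0 -0.04 0;-0.006 0 -0.05 0;-0.006 0 -0.06 0;-0.006 0 -0.07 0;-0.006 0 -0.08 0;-0.006 0 -0.09 0;-0.006 0 -0.1 0;-0.006 0 -0.14 0;-0.006 0 -0.2 0;-0.006 0 -0.28 0;-0.006 0 -0.32 0;-0.006 0 -0.32 0;-0.006 0 -0.32 0' >/dev/null
python3 - <<'E'
from g import *
p=g(); save('','pics/c3.png',cv2.resize(cams.snapshot('scene')[0][150:260,230:410],(800,490)))
E
```

```text
scene gate -0.0009 z end 93.0 887
  rack y [ 71.6 162.6] x [522.7 587.4]
top gate -0.0025 z end 93.3 806Traceback (most recent call last):
  File "<stdin>", line 2, in <module>
  File "g.py", line 8, in g
    w=W[b]; print('  rack y',np.percentile(w[:,1],[1,99]).round(1),'x',np.percentile(w[:,0],[1,99]).round(1))
                             ~~~~~~~~~~~~~^^^^^^^^^^^^^^^
    return _quantile_unchecked(
        a, q, axis, out, overwrite_input, method, keepdims, weights)
    return _ureduce(a,
                    func=_quantile_ureduce_func,
    ...<5 lines>...
                    overwrite_input=overwrite_input,
                    method=method)
    r = func(a, **kwargs)
    result = _quantile(arr,
                       quantiles=q,
    ...<2 lines>...
                       out=out,
                       weights=wgt)
    slices_having_nans = np.isnan(arr[-1, ...])
                                  ~~~^^^^^^^^^
IndexError: index -1 is out of bounds for axis 0 with size 0
```

The gate is shut at about 0 rad, the rack is at chute x ≈ 119 mm, and the hand is clear above.

```bash
python3 -c "
from st import *
st(); print(ctrl.finish_job())"
```

```text
t 14.88 chute x,y,z [ 58.7  27.7 230. ] rpy [-1.7988e+02  1.0000e-02  8.8160e+01] F [-0.2  0.4 -0.4] gw 0.59
the job is handed in; nothing more can be done
None
```

The job is handed in at about 15 s: the rack measured about 1 mm from home against the end stop, the gate sprung shut behind it and the hand clear above. `finish_job` returned no verdict.

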